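# Sand down a glued seam with the block from the offcut box

### The job

Get the sanding block out of the offcut box, leaving the plain offcuts in there; it lies so close to a side wall that it cannot be gripped before it has been drawn away from the wall. Lay it flat and lengthwise on the panel's glued seam at the free end and rub it along the seam until it meets the end stop, pressing all the way with a light, steady force of about 10 N and never hard (30 N). Leave it lying there flat against the stop, and do not disturb the glue bottle.

Things in the scene. Friction and masses are not known exactly. Their poses are not given: they have to be found in the camera images.
- sanding_block: sanding block 110 (x) x 62 (y) x 34 mm (z), 0.2 kg: thin cork sole on a foam layer (together 10 mm; gives 1 mm per 12 N) under a wooden body. Its top is a shallow dish along x: dish floor 28 mm above the sole's underside, 46 mm wide, between lips on the long edges (8 mm wide, 6 high). Origin: centre of the sole's underside; z up. In the box it lies at the +y or -y wall, too close for a finger.
- offcut_box: open plywood box fixed to the bench, outside 252 (x) x 282 (y) mm, walls 6 mm thick, rim 60 mm above the bench, inner floor 8 mm above the bench, inside 240 x 270 mm. Origin: centre of its underside on the bench; x along the shorter side.
- panel: glued-up panel fixed on bearers, 320 (x) x 160 (y) mm; its height over the bench varies. Flat upper face 60 mm (z) above this origin; the seam, a thin dark line, runs along x at y = 0. A dark wooden end stop, 20 mm thick and 18 mm high, lies across the face at the +x end, its inner face at x = 140 mm; the -x end (x = -160 mm) is free.
- seam_free_end (a point): point on the panel's upper face where the seam reaches the free end
- seam_stop (a point): point on the panel's upper face where the seam meets the inner face of the end stop
- plain_offcut: plain wooden offcut 125 x 62 x 34 mm with a flat top, loose in the box along the other y wall, across from the sanding block; origin: centre of its underside
- small_offcut_a: small offcut 40 x 34 x 28 mm, loose in the box near the middle of its +x wall; origin: centre of its underside
- small_offcut_b: small offcut 36 x 30 x 22 mm, loose in the box near the middle of its -x wall; origin: centre of its underside
- glue_bottle: white glue bottle, 64 mm across, 170 mm high; origin: centre of its underside
Not all that is in view belongs to the job. Leave any purple look-alike of the sanding_block alone. Leave any white look-alike of the plain_offcut alone.

How it is judged:
On the way, in this order (a step that is already met when the one before it is completed fails the run):
1. the sanding block is lifted out of the box, its sole well above the box's rim, the offcuts still inside (z of sanding_block in the frame of offcut_box above 0.08 m and x of plain_offcut in the frame of offcut_box between -0.12 and 0.12 m and y of plain_offcut in the frame of offcut_box between -0.135 and 0.135 m and z of each of plain_offcut, small_offcut_a, small_offcut_b in the frame of offcut_box below 0.05 m and x of small_offcut_a in the frame of offcut_box between -0.12 and 0.12 m and y of small_offcut_a in the frame of offcut_box between -0.135 and 0.135 m and x of small_offcut_b in the frame of offcut_box between -0.12 and 0.12 m and y of small_offcut_b in the frame of offcut_box between -0.135 and 0.135 m), for 0.1 s.
2. the block lies flat along the seam at the free end (its centre no more than 80 mm from the free end), pressed with 4 to 20 N (y of sanding_block in the frame of panel between -0.016 and 0.016 m and angle between sanding_block's own z axis and vertical below 0.12 rad and angle between the x axis of sanding_block and the x axis of panel, either way round below 0.26 rad and contact force between sanding_block and panel between 4 and 20 N and x of sanding_block in the frame of panel below -0.08 m), for 0.2 s.
3. the block passes the first quarter of the stroke (centre within 18 mm of 110 mm from the free end), lying flat along the seam within 16 mm of it, pressed with 4 to 20 N (y of sanding_block in the frame of panel between -0.016 and 0.016 m and angle between sanding_block's own z axis and vertical below 0.12 rad and angle between the x axis of sanding_block and the x axis of panel, either way round below 0.26 rad and contact force between sanding_block and panel between 4 and 20 N and x of sanding_block in the frame of panel between -0.068 and -0.032 m), for 0.15 s.
4. the block passes the middle of the stroke (centre within 18 mm of 160 mm from the free end), lying flat along the seam within 16 mm of it, pressed with 4 to 20 N (y of sanding_block in the frame of panel between -0.016 and 0.016 m and angle between sanding_block's own z axis and vertical below 0.12 rad and angle between the x axis of sanding_block and the x axis of panel, either way round below 0.26 rad and contact force between sanding_block and panel between 4 and 20 N and x of sanding_block in the frame of panel between -0.018 and 0.018 m), for 0.15 s.
5. the block passes the last quarter of the stroke (centre within 18 mm of 205 mm from the free end), lying flat along the seam within 16 mm of it, pressed with 4 to 20 N (y of sanding_block in the frame of panel between -0.016 and 0.016 m and angle between sanding_block's own z axis and vertical below 0.12 rad and angle between the x axis of sanding_block and the x axis of panel, either way round below 0.26 rad and contact force between sanding_block and panel between 4 and 20 N and x of sanding_block in the frame of panel between 0.027 and 0.063 m), for 0.15 s.
6. the block arrives at the end stop (gap under 7 mm), lying flat along the seam and still pressed with more than 4 N (y of sanding_block in the frame of panel between -0.016 and 0.016 m and angle between sanding_block's own z axis and vertical below 0.12 rad and angle between the x axis of sanding_block and the x axis of panel, either way round below 0.26 rad and x of sanding_block in the frame of panel above 0.078 m and contact force between sanding_block and panel above 4 N), for 0.05 s.
At the end, for the whole second after the job is handed in: the sanding block lies at rest, flat (tilt under 0.12 rad) and lengthwise (within 0.26 rad) on the panel, its centre within 16 mm of the seam and its end within 10 mm of the end stop; the plain offcut and both small offcuts are still inside the box (y of sanding_block in the frame of panel between -0.016 and 0.016 m and angle between sanding_block's own z axis and vertical below 0.12 rad and angle between the x axis of sanding_block and the x axis of panel, either way round below 0.26 rad and x of sanding_block in the frame of panel above 0.075 m and z of sanding_block in the frame of panel below 0.068 m and contact force between sanding_block and panel above 0.5 N and linear speed of sanding_block below 0.02 m/s and x of plain_offcut in the frame of offcut_box between -0.12 and 0.12 m and y of plain_offcut in the frame of offcut_box between -0.135 and 0.135 m and z of each of plain_offcut, small_offcut_a, small_offcut_b in the frame of offcut_box below 0.05 m and x of small_offcut_a in the frame of offcut_box between -0.12 and 0.12 m and y of small_offcut_a in the frame of offcut_box between -0.135 and 0.135 m and x of small_offcut_b in the frame of offcut_box between -0.12 and 0.12 m and y of small_offcut_b in the frame of offcut_box between -0.135 and 0.135 m); the robot touches nothing.
It fails at once if the block is pressed or knocked against the panel's face with more than 30 N (contact force between sanding_block and panel above 30 N).
It fails at once if the glue bottle is shifted by more than 30 mm or tipped (distance of glue_bottle from where it was at the start of the episode above 0.03 m or angle between glue_bottle's own z axis and vertical above 0.5 rad).
It also fails if it takes over 72 s, if anything falls off the work surface, if the arm or the gripper's body presses on something with over 40 N, if the wrist force passes 120 N, or if a joint passes its speed limit or range.

### The arm

A 6-joint arm with a two-finger parallel gripper is mounted at the origin on the work surface. World frame = base frame: x ahead of the robot, y to its left, z up, the work surface at z = 0. Lengths are in m, angles in rad, forces in N, time in s.
With the tool pointing down it reaches from about 0.35 to 0.775 m from the base axis. Payload 5.5 kg.
Tool frame: the origin (TCP) lies between the finger pads; the fingertips stand 19 mm ahead of it and the grasp point (between the pads) is the TCP; z points along the fingers, y is the line along which they close (so a half turn about z gives the same grasp; the last joint's range is limited). The gripper opens to 85 mm and grips with 20 to 120 N. Pads are 22 mm wide; open, the fingers measure 114 mm over their backs; the gripper's body (76 mm by 85 mm) begins 54 mm behind the grasp point. The pads swing forward as they close: fully open they stand 13 mm farther back than shut.
Start: joints at [1.087, 0.313, 0.046, 1.304, 0, 1.431], TCP at [0.194, 0.541, 0.25] pointing down, gripper open.
Joint ranges: [-2.76, 2.76], [-0.86, 1.69], [-1.03, 1.26], [-2.2, 2.34], [-1.47, 1.5], [-3.14, 3.14]. Speed limits (rad/s): [2.57, 2.57, 3.14, 3.14, 3.14, 3.14].

### API

Orientations are given as a unit quaternion [w, x, y, z].
In Python, from workcell import env gives the robot as it stands.
- The arm moves only by the shell command python3 -m pendant 'ROWS' [FORCE]. ROWS is JSON, a list of rows, each an object with "travel": the shift along the tool's x, y, z scaled (see below), a list of three; "rot": the turn, a rotation vector about the tool's x, y, z scaled (see below), a list of three; "fingers": the opening, from -1 (shut) to 1 (fully open). In form: [{"travel": [dx, dy, dz], "rot": [wx, wy, wz], "fingers": fingers}, ...]. A call has 1 to 10 rows; each row is the pose to reach, as a shift and turn from the pose commanded when the call began, along the tool's axes at that moment; what a row does not reach only later rows make up. The controller multiplies each number of a shift by 0.12 m and each number of a turn by 60 degrees. A row lasts 1/10 s, in which the tool goes at most 50 mm and 8.59 degrees, less where a joint would pass 70% of its speed; a pose out of reach is approached as far as the arm can. A call with a number of a shift or a turn outside -1 to 1 is refused whole. A call with a gripper value outside its range is refused whole. The fingers move at their own pace and stop on an object; FORCE is the grip in N (left out, the last holds). Time passes only in rows, so rows that repeat a pose let the fingers close. It gives the time, the measured TCP pose, the force, the opening and the grip force at its end, in the units of the state.
- env.get_state(): the state, without advancing time (a new reading comes with each control period).
- env.read_camera(name): name is "scene" or "top" or "wrist"; returns (picture, depth): 400x640x3 uint8, blue, green, red; 400x640 float32, m along the optical axis (not along the pixel's ray), 0 where there is no reading.
- env.camera_model(name): a dict with "fovy" (degrees; the focal length in pixels is half the picture's height over the tangent of half this angle, whatever the lens; pixels are square), "cx", "cy" (the principal point, pixels), "rvec" (rotation vector, rad) and "tvec" (3), from world to camera coordinates, as OpenCV has them; the wrist camera has in their place "T_tool_cam" (4x4, takes a point from camera to tool coordinates, whose origin is the TCP and whose axes are the flange's). Camera axes: x right, y down, z forward; pixel columns grow to the right and rows downward; lengths in m; the calibration is good to about 2 mm. A picture is of the moment at which its call begins: read the wrist's pose just before it. camera_model takes no time and is no camera call.
- env.hand_in(): hands the job in; it is judged then, once.
Trained networks look in the newest picture that a camera, given by its name, has taken for a name from the list of things; names that differ only in an ending like _2 or _b are one class to them, and where a whole thing is asked for, a point or a joint stands for the part that bears it (a point fixed in the world has none). Each returns a list of dicts, best first, with "conf" (0 to 1); they miss things now and then, are a little off and sometimes report something else, mostly with a low value. They report only what shows in the picture. A call takes as long as a camera call. They do not tell look-alikes from the thing itself.
- env.outline_of(camera, target): "mask" (400x640 bool, what is visible of it) and "xy" ([column, row] in pixels, amid what is visible of it).
The state is a dict: "clock": time; "joint_pos": joint angles; "qvel": joint speeds; "tau": joint torques, N m; "tcp_pos": TCP position; "orientation": TCP orientation; "wrist_force": force on the tool from outside, world axes, zero at the start; "ft_torque": the same for the moment, N m; "finger_gap": finger opening in m; "grip_force": force on a finger pad.
Only numpy, scipy, OpenCV 4.12 (cv2) and the standard library are available. Lean on these libraries where they do the work, as an engineer would, in place of code of your own. Each camera call takes 0.05 s, during which the arm holds its last target. There are 200 camera calls.

## Working session

There is one attempt and no reset: what is moved stays moved. The work goes in short steps, Python scripts to look and compute and a shell command to move; the robot and the scene stay as the last step left them, time stands still between calls to the robot, and variables do not carry over. Pictures are saved under pics/ and viewed, at most 10 in all, crops included, and the job is handed in when it is done.

```bash
ls; mkdir -p pics; python3 - <<'E'
from workcell import env
import cv2,numpy as np
s=env.get_state(); print({k:np.round(v,3).tolist() for k,v in s.items()})
ims=[]
for n in("scene","top"):
    p,d=env.read_camera(n); ims.append(p); print(n,{k:np.round(v,4).tolist() for k,v in env.camera_model(n).items()})
    np.savez(f"{n}.npz",p=p,d=d)
    for t in("sanding_block","plain_offcut","small_offcut_a","panel","offcut_box","glue_bottle"):
        for r in env.outline_of(n,t): print(n,t,round(r["conf"],2),np.round(r["xy"]),r["mask"].sum())
print(env.camera_model("wrist"))
cv2.imwrite("pics/scene.png",ims[0]);cv2.imwrite("pics/top.png",ims[1])
E
```

```text
pics
{'clock': 0.0, 'joint_pos': [1.087, 0.314, 0.045, 1.304, -0.0, 1.431], 'qvel': [0.001, 0.0, -0.0, -0.0, -0.001, -0.001], 'tau': [-0.0, -48.063, 29.853, 0.019, -0.0, -0.0], 'tcp_pos': [0.194, 0.541, 0.249], 'orientation': [-0.0, 0.171, 0.985, -0.001], 'wrist_force': [0.245, -0.211, -0.766], 'ft_torque': [0.002, 0.03, -0.044], 'grip_force': 0.0, 'finger_gap': 0.085}
scene {'fovy': 54.5865, 'cx': 318.6649, 'cy': 199.3685, 'rvec': [1.9782, 1.8737, -0.5147], 'tvec': [0.0586, -0.41, 1.2038]}
scene sanding_block 0.88 [223. 232.] 1406
scene sanding_block 0.75 [156. 219.] 1491
scene plain_offcut 0.64 [251. 135.] 1106
scene small_offcut_a 0.76 [272. 251.] 240
scene small_offcut_a 0.61 [256. 186.] 196
scene panel 0.98 [454. 225.] 9745
scene offcut_box 0.64 [264. 227.] 10142
scene glue_bottle 0.72 [367. 290.] 1307
top {'fovy': 55.2392, 'cx': 321.3673, 'cy': 206.7021, 'rvec': [2.1669, -2.1023, 0.2152], 'tvec': [-0.0911, 0.4874, 0.9656]}
top sanding_block 0.75 [465. 205.] 948
top sanding_block 0.72 [406. 192.] 1124
top sanding_block 0.42 [378. 231.] 159
top plain_offcut 0.87 [385. 297.] 1203
top plain_offcut 0.79 [333. 202.] 1180
top small_offcut_a 0.62 [360. 166.] 199
top small_offcut_a 0.48 [376. 228.] 165
top panel 0.87 [210. 175.] 7450
top offcut_box 0.88 [368. 196.] 7757
top glue_bottle 0.7 [296. 118.] 831
{'fovy': 60.162555368678184, 'cx': 324.5553743851355, 'cy': 194.98387623788742, 'T_tool_cam': array([[-4.90148637e-04, -9.64704230e-01, -2.63335354e-01,
         6.76626171e-02],
       [ 9.99999812e-01, -5.69634677e-04,  2.25493601e-04,
         6.38004310e-04],
       [-3.67539580e-04, -2.63335194e-01,  9.64704328e-01,
        -1.23562981e-01],
       [ 0.00000000e+00,  0.00000000e+00,  0.00000000e+00,
         1.00000000e+00]])}
```

View pics/scene.png

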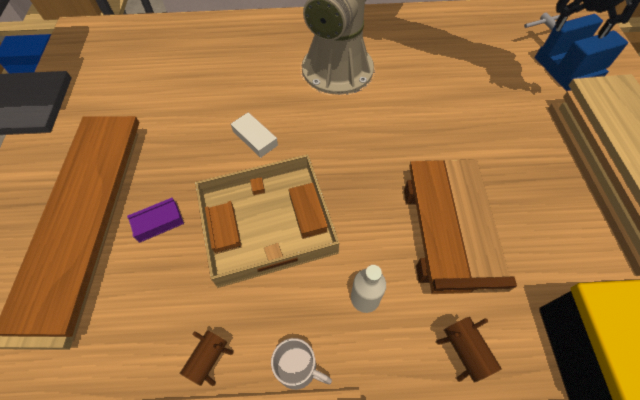

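View pics/top.png

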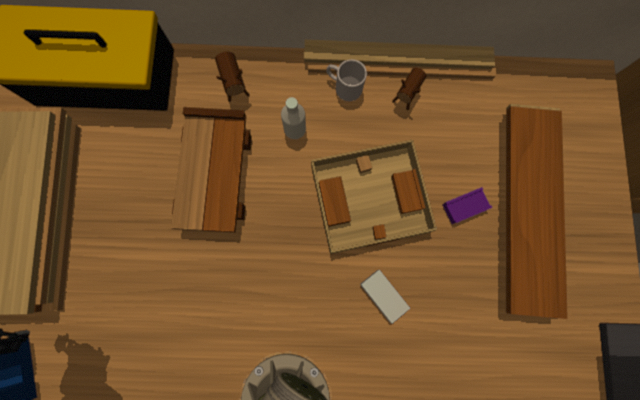

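The scene picture shows the box with a brown block at each y wall (left at 223,232; right at 308,210), a purple look-alike at (156,219), a white look-alike at (254,133), the bottle at (367,290) and the panel at (460,225) with its stop at the bottom. The top view agrees, with the box blocks at (406,192) and (333,202). Next I measure all of them and enlarge the two box blocks.

```bash
cat > h.py <<'E'
from workcell import env
import numpy as np,cv2
from scipy.spatial.transform import Rotation as R
def model(n,s=None):
    m=env.camera_model(n); f=200/np.tan(np.radians(m["fovy"])/2)
    if n=="wrist":
        s=s or env.get_state(); q=s["orientation"]; T=np.eye(4)
        T[:3,:3]=R.from_quat([q[1],q[2],q[3],q[0]]).as_matrix(); T[:3,3]=s["tcp_pos"]
        T=T@m["T_tool_cam"]
    else:
        r=cv2.Rodrigues(np.array(m["rvec"],float))[0]; T=np.eye(4); T[:3,:3]=r.T; T[:3,3]=-r.T@np.array(m["tvec"]).ravel()
    return f,m["cx"],m["cy"],T
def cloud(n,d,s=None):   # HxWx3 world
    f,cx,cy,T=model(n,s); v,u=np.mgrid[:400,:640]
    P=np.stack([(u-cx)/f*d,(v-cy)/f*d,d],-1)@T[:3,:3].T+T[:3,3]; P[d<=0]=np.nan; return P
def proj(n,P,s=None):
    f,cx,cy,T=model(n,s); c=(np.asarray(P,float)-T[:3,3])@T[:3,:3]
    return c[...,:2]/c[...,2:]*f+[cx,cy]
def rect(P): # P Nx3 -> min-area rect
    (c,sz,a)=cv2.minAreaRect(P[:,:2].astype(np.float32)*1000); return np.round(c,1),np.round(sz,1),round(a,2)
def toolmove(dw,s=None): # world shift -> tool units (as round numbers)
    s=s or env.get_state();q=s["orientation"]
    return R.from_quat([q[1],q[2],q[3],q[0]]).inv().apply(dw)/0.12
E
python3 - <<'E'
from h import *
ims=[]
for n in("scene","top"):
    p,d=env.read_camera(n); W=cloud(n,d)
    for t in("sanding_block","plain_offcut","small_offcut_a","panel","offcut_box","glue_bottle"):
        for r in env.outline_of(n,t):
            if r["conf"]<.45: continue
            P=W[r["mask"]]; P=P[np.isfinite(P[:,0])]
            z=np.percentile(P[:,2],80); T=P[abs(P[:,2]-z)<.008]
            print(n,t,round(r["conf"],2),"z",np.round(np.percentile(P[:,2],[5,50,80,97]),3),*rect(T))
    a,b={"scene":((190,150),(350,290)),"top":((300,135),(445,262))}[n]
    c=p[a[1]:b[1],a[0]:b[0]]; ims.append(cv2.resize(c,(395,360),interpolation=cv2.INTER_CUBIC))
cv2.imwrite("pics/box.png",np.hstack(ims))
E
```

```text
scene sanding_block 0.83 z [0.018 0.035 0.039 0.043] [ 544.5 -312.6] [112.3  65.4] 13.48
scene sanding_block 0.63 z [0.006 0.027 0.031 0.035] [ 513.4 -474.5] [ 61.9 109.5] 24.18
scene plain_offcut 0.95 z [0.022 0.041 0.042 0.044] [ 511.3 -111.8] [124.9  62.4] 13.32
scene plain_offcut 0.84 z [0.007 0.032 0.034 0.035] [ 265.6 -248.4] [126.4  63. ] 40.35
scene small_offcut_a 0.73 z [0.033 0.035 0.036 0.038] [ 617.6 -191.3] [33.9 32.2] 19.62
scene small_offcut_a 0.62 z [0.014 0.028 0.03  0.031] [ 433.  -234.4] [36.4 28.8] 9.23
scene panel 0.65 z [0.051 0.071 0.072 0.074] [576.7 218.6] [161.2 321.9] 88.56
scene offcut_box 0.69 z [0.005 0.008 0.043 0.06 ] [ 529.1 -211.4] [253.  280.5] 13.45
scene offcut_box 0.52 z [0.032 0.035 0.036 0.058] [ 617.6 -192.1] [36.2 33.9] 18.9
scene glue_bottle 0.64 z [0.019 0.113 0.14  0.17 ] [728.5   0.8] [28.1 15.1] 60.78
top sanding_block 0.94 z [0.018 0.029 0.033 0.037] [ 512.1 -474. ] [ 61.3 112.2] 23.42
top sanding_block 0.93 z [0.014 0.037 0.041 0.045] [ 544.4 -311.2] [110.4  66.3] 13.36
top plain_offcut 0.89 z [0.039 0.043 0.044 0.046] [ 510.1 -110.8] [124.7  62.1] 13.37
top plain_offcut 0.69 z [0.023 0.034 0.036 0.038] [ 264.6 -247.5] [124.9  62.2] 39.73
top small_offcut_a 0.79 z [0.013 0.036 0.038 0.039] [ 618.3 -189.7] [40.4 32.8] 17.78
top small_offcut_a 0.47 z [0.013 0.03  0.032 0.033] [ 431.8 -233.2] [36.1 29.9] 9.14
top panel 0.55 z [0.063 0.073 0.074 0.076] [567.3 220.2] [160.9 301.2] 88.64
top offcut_box 0.9 z [0.006 0.01  0.031 0.062] [ 523.6 -209.2] [247.6 278.7] 13.78
top glue_bottle 0.59 z [0.018 0.112 0.137 0.172] [716.4   4.8] [22.5 33. ] 6.55
```

View pics/box.png

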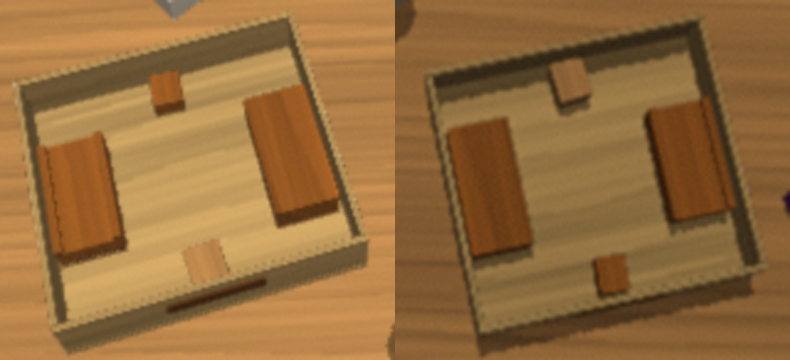

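The block at (223,232) in scene / (406,192) in top is the sanding block: it measures 110 mm long and the crop shows a lip along its outer edge. The other one, 125 mm with a flat top, is the plain offcut, and the purple and white ones are look-alikes. The box is at (0.529,-0.211) with yaw 13.4°, the block at (0.5445,-0.312), and the panel at (0.577,0.219) with yaw about -1.4° and its face near z = 0.073. Starting the approach now.

```bash
python3 -m pendant '[{"travel":[-1,-1,0],"rot":[0,0,0],"fingers":-1},{"travel":[-1,-1,0],"rot":[0,0,0],"fingers":-1},{"travel":[-1,-1,0],"rot":[0,0,0],"fingers":-1},{"travel":[-1,-1,0],"rot":[0,0,0],"fingers":-1}]' 40
python3 -m pendant '[{"travel":[-1,-1,0],"rot":[0,0,0],"fingers":-1},{"travel":[-1,-1,0],"rot":[0,0,0],"fingers":-1},{"travel":[-1,-1,0],"rot":[0,0,0],"fingers":-1},{"travel":[-1,-1,0],"rot":[0,0,0],"fingers":-1}]'
python3 -m pendant '[{"travel":[-1,-1,0],"rot":[0,0,0],"fingers":-1},{"travel":[-1,-1,0],"rot":[0,0,0],"fingers":-1},{"travel":[-1,-1,0],"rot":[0,0,0],"fingers":-1},{"travel":[-1,-1,0],"rot":[0,0,0],"fingers":-1}]'
```

```text
clock: 1.8
tcp_pos: [0.267, 0.3849, 0.2504]
orientation: [0.0, 0.172, 0.985, -0.0]
wrist_force: [0.1, 1.0, 0.7]
finger_gap: 0.0282
grip_force: 0.0
clock: 2.2
tcp_pos: [0.3399, 0.2316, 0.2505]
orientation: [0.001, 0.173, 0.985, -0.0]
wrist_force: [0.3, -0.5, 0.7]
finger_gap: 0.0
grip_force: 0.0
clock: 2.6
tcp_pos: [0.413, 0.0778, 0.2506]
orientation: [0.001, 0.173, 0.985, -0.0]
wrist_force: [0.2, -0.1, -0.5]
finger_gap: -0.0003
grip_force: 0.0
```

```bash
python3 -m pendant '[{"travel":[-1,-1,0],"rot":[0,0,0],"fingers":-1},{"travel":[-1,-1,0],"rot":[0,0,0],"fingers":-1},{"travel":[-1,-1,0],"rot":[0,0,0],"fingers":-1},{"travel":[-1,-1,0],"rot":[0,0,0],"fingers":-1}]'
python3 -m pendant '[{"travel":[-1,-1,0],"rot":[0,0,-0.55],"fingers":-1},{"travel":[-1,-1,0],"rot":[0,0,-0.55],"fingers":-1},{"travel":[-1,-1,0],"rot":[0,0,-0.55],"fingers":-1},{"travel":[-1,-1,0],"rot":[0,0,-0.55],"fingers":-1},{"travel":[-1,-1,0],"rot":[0,0,-0.55],"fingers":-1},{"travel":[-1,-1,0],"rot":[0,0,-0.55],"fingers":-1}]'
python3 - <<'E'
from h import *
s=env.get_state(); q=s["orientation"]; M=R.from_quat([q[1],q[2],q[3],q[0]]).as_matrix()
print("joints",np.round(s["joint_pos"],3)); print("tool y ang",np.degrees(np.arctan2(M[1,1],M[0,1])),"tilt",M[:,2].round(4))
p,d=env.read_camera("wrist"); W=cloud("wrist",d,s); cv2.imwrite("pics/w1.png",p); np.savez("w1.npz",p=p,W=W)
for t in("sanding_block","offcut_box"):
  for r in env.outline_of("wrist",t):
    P=W[r["mask"]]; P=P[np.isfinite(P[:,0])]; z=np.percentile(P[:,2],80 if t!="offcut_box" else 97); T=P[abs(P[:,2]-z)<.009]
    print(t,round(r["conf"],2),r["xy"],np.percentile(P[:,2],[5,50,80,97]).round(4),*rect(T))
    print("to it (tool units)",toolmove(np.r_[rect(T)[0]/1000-s["tcp_pos"][:2],0],s).round(3))
E
```

```text
clock: 3.0
tcp_pos: [0.4857, -0.0762, 0.2502]
orientation: [0.001, 0.173, 0.985, -0.0]
wrist_force: [-0.9, 0.1, 0.5]
finger_gap: 0.0001
grip_force: 0.0
clock: 3.6
tcp_pos: [0.5561, -0.2257, 0.2498]
orientation: [-0.0, -0.114, 0.993, 0.001]
wrist_force: [0.0, -0.0, -1.0]
finger_gap: 0.0002
grip_force: 0.0
joints [-0.519  0.364  0.117  1.325  0.    -0.749]
tool y ang 103.14091528478735 tilt [-0.0011  0.0011 -1.    ]
sanding_block 0.94 [88.8, 62.4] [0.0067 0.0279 0.0328 0.0346] [ 509.4 -473.4] [ 62.9 111.6] 23.96
to it (tool units) [ 0.848 -1.921 -0.002]
sanding_block 0.82 [244.2, 133.9] [0.0332 0.036  0.041  0.0425] [ 542.1 -310.1] [109.8  65.8] 13.3
to it (tool units) [ 0.273 -0.658 -0.001]
offcut_box 0.81 [349.2, 116.5] [0.0067 0.0083 0.0393 0.0599] [ 526.4 -208.5] [246.5 282.7] 13.63
to it (tool units) [0.208 0.196 0.   ]
```

View pics/w1.png

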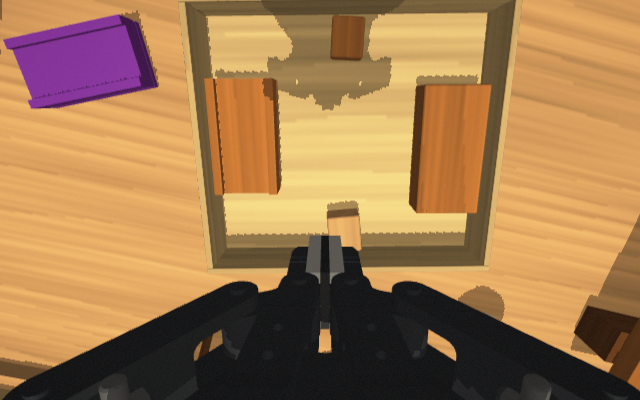

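The wrist view shows the sanding block in the box at (244,134) with its lip at columns 205–222. The purple look-alike is outside the box at (85,60). The shut fingers show at (325,250). Now over the dish and down.

```bash
python3 -m pendant '[{"travel":[0.265,-0.67,0.4],"rot":[0,0,0],"fingers":-1},{"travel":[0.265,-0.67,0.4],"rot":[0,0,0],"fingers":-1},{"travel":[0.265,-0.67,0.9],"rot":[0,0,0],"fingers":-1},{"travel":[0.265,-0.67,1],"rot":[0,0,0],"fingers":-1},{"travel":[0.265,-0.67,1],"rot":[0,0,0],"fingers":-1}]'
python3 -m pendant '[{"travel":[0,0,0.3],"rot":[0,0,0],"fingers":-1},{"travel":[0,0,0.5],"rot":[0,0,0],"fingers":-1},{"travel":[0,0,0.55],"rot":[0,0,0],"fingers":-1},{"travel":[0,0,0.57],"rot":[0,0,0],"fingers":-1},{"travel":[0,0,0.57],"rot":[0,0,0],"fingers":-1}]'
```

```text
clock: 4.25
tcp_pos: [0.5415, -0.3087, 0.1266]
orientation: [-0.003, -0.116, 0.993, 0.003]
wrist_force: [-0.8, 1.4, 0.1]
finger_gap: 0.0001
grip_force: 0.0
clock: 4.75
tcp_pos: [0.5452, -0.3115, 0.0638]
orientation: [0.001, -0.116, 0.993, -0.001]
wrist_force: [0.6, -1.1, 0.3]
finger_gap: 0.0003
grip_force: 0.0
```

```bash
python3 -m pendant '[{"travel":[0,0,0.02],"rot":[0,0,0],"fingers":-1},{"travel":[0,0,0.035],"rot":[0,0,0],"fingers":-1},{"travel":[0,0,0.035],"rot":[0,0,0],"fingers":-1},{"travel":[0,0,0.035],"rot":[0,0,0],"fingers":-1}]'
python3 - <<'E'
from h import *
s=env.get_state(); print(np.round(s["tcp_pos"],4),np.round(s["wrist_force"],2))
E
```

```text
clock: 5.15
tcp_pos: [0.5441, -0.3114, 0.0579]
orientation: [0.0, -0.116, 0.993, -0.0]
wrist_force: [0.0, -0.3, 0.1]
finger_gap: -0.0002
grip_force: 0.0
[ 0.5441 -0.3114  0.0579] [ 0.01 -0.34  0.1 ]
```

```bash
python3 -m pendant '[{"travel":[0,0.06,0],"rot":[0,0,0],"fingers":-1},{"travel":[0,0.12,0],"rot":[0,0,0],"fingers":-1},{"travel":[0,0.18,0],"rot":[0,0,0],"fingers":-1},{"travel":[0,0.24,0],"rot":[0,0,0],"fingers":-1},{"travel":[0,0.3,0],"rot":[0,0,0],"fingers":-1},{"travel":[0,0.36,0],"rot":[0,0,0],"fingers":-1},{"travel":[0,0.42,0],"rot":[0,0,0],"fingers":-1},{"travel":[0,0.47,0],"rot":[0,0,0],"fingers":-1},{"travel":[0,0.47,0],"rot":[0,0,0],"fingers":-1}]'
python3 -m pendant '[{"travel":[0,-0.05,0],"rot":[0,0,0],"fingers":-1},{"travel":[0,-0.05,-0.3],"rot":[0,0,0],"fingers":-1},{"travel":[0.1,-0.05,-0.7],"rot":[0,0,0],"fingers":-1},{"travel":[0.4,-0.05,-0.9],"rot":[0,0,0],"fingers":1},{"travel":[0.6,-0.05,-1],"rot":[0,0,0],"fingers":1},{"travel":[0.6,-0.05,-1],"rot":[0,0,0],"fingers":1},{"travel":[0.6,-0.05,-1],"rot":[0,0,0],"fingers":1}]'
python3 - <<'E'
from h import *
s=env.get_state(); print(np.round(s["tcp_pos"],4))
p,d=env.read_camera("wrist"); W=cloud("wrist",d,s); cv2.imwrite("pics/w2.png",p)
for n in("wrist","top"):
  if n=="top": p,d=env.read_camera(n); W=cloud(n,d)
  for r in env.outline_of(n,"sanding_block"):
    P=W[r["mask"]]; P=P[np.isfinite(P[:,0])]; z=np.percentile(P[:,2],80); T=P[abs(P[:,2]-z)<.009]
    print(n,round(r["conf"],2),r["xy"],np.percentile(P[:,2],[5,50,80,97]).round(4),*rect(T))
    print("to it (tool units)",toolmove(np.r_[rect(T)[0]/1000-s["tcp_pos"][:2],0],s).round(3))
E
```

```text
clock: 6.05
tcp_pos: [0.5308, -0.2553, 0.0577]
orientation: [-0.0, -0.116, 0.993, 0.0]
wrist_force: [-0.2, -0.4, -0.5]
finger_gap: -0.0001
grip_force: 0.0
clock: 6.75
tcp_pos: [0.4626, -0.2797, 0.1781]
orientation: [0.001, -0.115, 0.993, -0.0]
wrist_force: [1.2, 0.6, -1.0]
finger_gap: 0.0579
grip_force: 0.0
[ 0.4626 -0.2797  0.1781]
wrist 0.81 [90.2, 185.9] [0.0127 0.0279 0.0329 0.0345] [ 509.6 -473.1] [ 62.1 111.7] 24.13
to it (tool units) [-0.013 -1.658  0.002]
wrist 0.79 [314.8, 260.2] [0.0238 0.036  0.0411 0.0424] [ 532.8 -270. ] [111.2  62.1] 13.34
to it (tool units) [-0.588 -0.055  0.001]
top 0.68 [390.8, 185.7] [0.0234 0.0373 0.0412 0.0452] [ 547.6 -267. ] [82.4 61.4] 13.35
to it (tool units) [-0.714 -0.059  0.001]
top 0.51 [210.1, 179.5] [0.0581 0.0727 0.0742 0.0761] [572.7 220.3] [161.4 312. ] 88.77
to it (tool units) [-1.846e+00  3.847e+00 -2.000e-03]
```

View pics/w2.png

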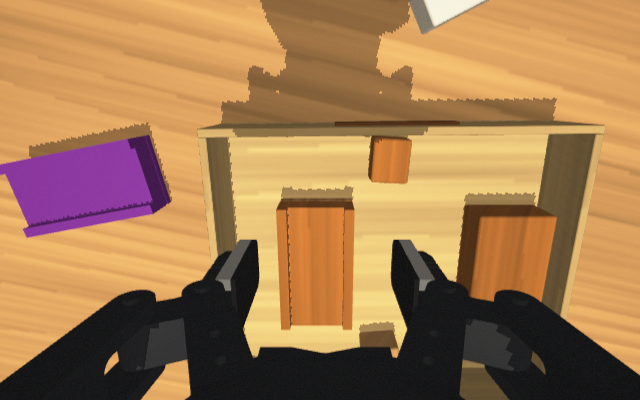

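The block now stands about 46 mm off the wall, in the wrist view between columns 278 and 353, with both lips visible and the small offcuts clear of it. Now going down to grip it across its width.

```bash
python3 -m pendant '[{"travel":[-0.4,-0.06,0],"rot":[0,0,0],"fingers":1},{"travel":[-0.6,-0.06,0.2],"rot":[0,0,0],"fingers":1},{"travel":[-0.6,-0.06,0.5],"rot":[0,0,0],"fingers":1},{"travel":[-0.6,-0.06,0.8],"rot":[0,0,0],"fingers":1},{"travel":[-0.6,-0.06,0.8],"rot":[0,0,0],"fingers":1}]'
python3 -m pendant '[{"travel":[0,0,0.2],"rot":[0,0,0],"fingers":1},{"travel":[0,0,0.35],"rot":[0,0,0],"fingers":1},{"travel":[0,0,0.41],"rot":[0,0,0],"fingers":1},{"travel":[0,0,0.41],"rot":[0,0,0],"fingers":1},{"travel":[0,0,0.41],"rot":[0,0,0],"fingers":1}]'
```

```text
clock: 7.45
tcp_pos: [0.5311, -0.2661, 0.0755]
orientation: [-0.004, -0.116, 0.993, 0.004]
wrist_force: [0.1, 1.4, -1.0]
finger_gap: 0.0852
grip_force: 0.0
clock: 7.95
tcp_pos: [0.5349, -0.2697, 0.0337]
orientation: [0.001, -0.116, 0.993, -0.0]
wrist_force: [-0.6, 0.1, -0.1]
finger_gap: 0.0855
grip_force: 0.0
```

```bash
python3 -m pendant '[{"travel":[0,0,0],"rot":[0,0,0],"fingers":-1},{"travel":[0,0,0],"rot":[0,0,0],"fingers":-1},{"travel":[0,0,0],"rot":[0,0,0],"fingers":-1},{"travel":[0,0,0],"rot":[0,0,0],"fingers":-1},{"travel":[0,0,0],"rot":[0,0,0],"fingers":-1},{"travel":[0,0,0],"rot":[0,0,0],"fingers":-1}]' 60
python3 -m pendant '[{"travel":[0,0,-0.1],"rot":[0,0,0],"fingers":-1},{"travel":[0,0,-0.3],"rot":[0,0,0],"fingers":-1},{"travel":[0,0,-0.6],"rot":[0,0,0],"fingers":-1},{"travel":[0,0,-0.9],"rot":[0,0,0],"fingers":-1},{"travel":[0,0,-1],"rot":[0,0,0],"fingers":-1},{"travel":[0,0,-1],"rot":[0,0,0],"fingers":-1},{"travel":[0,0,-1],"rot":[0,0,0],"fingers":-1}]'
python3 - <<'E'
from h import *
s=env.get_state(); q=s["orientation"]; M=R.from_quat([q[1],q[2],q[3],q[0]]).as_matrix()
print(np.round(s["tcp_pos"],4),"yaw y",np.degrees(np.arctan2(M[1,1],M[0,1])))
p,d=env.read_camera("wrist"); W=cloud("wrist",d,s); cv2.imwrite("pics/w3.png",p)
for r in env.outline_of("wrist","sanding_block"):
    P=W[r["mask"]]; P=P[np.isfinite(P[:,0])]; z=np.percentile(P[:,2],80); T=P[abs(P[:,2]-z)<.009]
    print(round(r["conf"],2),r["xy"],np.percentile(P[:,2],[5,50,80,97]).round(4),*rect(T))
# panel geometry
p,d=env.read_camera("scene"); W=cloud("scene",d); m=max(env.outline_of("scene","panel"),key=lambda r:r["conf"])["mask"]
P=W[m]; ok=np.isfinite(P[:,0]); P=P[ok]; col=p[m][ok].astype(float)
print("z modes",np.percentile(P[:,2],[20,50,70,90,99]).round(4))
F=P[abs(P[:,2]-np.median(P[:,2]))<.006]; print(rect(F), "fit z",np.round(np.linalg.lstsq(np.c_[F,][:,:2].__class__(np.c_[F[:,:2]-[.57,.22],np.ones(len(F))].shape) if 0 else np.c_[F[:,:2]-[.57,.22],np.ones(len(F))],F[:,2],rcond=None)[0],4))
# seam: colour edge per row across y
pts=[]
for x in np.arange(.44,.70,.01):
    ys=np.arange(.17,.28,.0005); uv=proj("scene",np.c_[np.full_like(ys,x),ys,np.full_like(ys,np.median(F[:,2]))]).astype(np.float32)
    g=cv2.remap(p[...,1],uv[None,:,0],uv[None,:,1],cv2.INTER_LINEAR)[0].astype(float); w=8
    k=np.convolve(g,np.r_[np.ones(w),-np.ones(w)],"same"); k[:w]=k[-w:]=0; pts.append((x,ys[np.argmax(abs(k))]))
pts=np.array(pts); a=np.polyfit(pts[:,0],pts[:,1],1); r=pts[:,1]-np.polyval(a,pts[:,0]); g=abs(r-np.median(r))<.004; a=np.polyfit(*pts[g].T,1)
print("seam slope deg",np.degrees(np.arctan(a[0])),"y at .417,.577,.717",np.polyval(a,[.417,.577,.717]).round(4),g.sum(),len(g))
for n in("seam_free_end","seam_stop"):
    for rr in env.outline_of("scene",n)[:1]: print(n,rr["conf"],rr["xy"])
E
```

```text
clock: 8.55
tcp_pos: [0.5349, -0.2698, 0.034]
orientation: [0.001, -0.116, 0.993, -0.001]
wrist_force: [-0.7, -0.5, 5.3]
finger_gap: 0.0607
grip_force: 69.3
clock: 9.25
tcp_pos: [0.5335, -0.2689, 0.1514]
orientation: [-0.001, -0.116, 0.993, 0.001]
wrist_force: [0.2, -0.7, -2.1]
finger_gap: 0.0609
grip_force: 68.6
[ 0.5335 -0.2689  0.1514] yaw y 103.3011561118333
0.98 [326.6, 233.2] [0.1518 0.1531 0.1584 0.1596] [ 522.5 -270.4] [92.1 62.5] 13.21
0.77 [71.3, 92.8] [0.0104 0.0279 0.0328 0.0345] [ 506.6 -467. ] [62.5 97.9] 24.09
z modes [0.0694 0.0708 0.0716 0.0727 0.0741]
(array([577.6, 218.7]), array([161.4, 321.7]), 88.63) fit z [-0.      0.0002  0.071 ]
seam slope deg -1.4032211259837761 y at .417,.577,.717 [0.2252 0.2213 0.2179] 26 26
seam_free_end 0.85 [454.1, 225.4]
seam_stop 0.78 [451.4, 221.9]
```

View pics/w3.png

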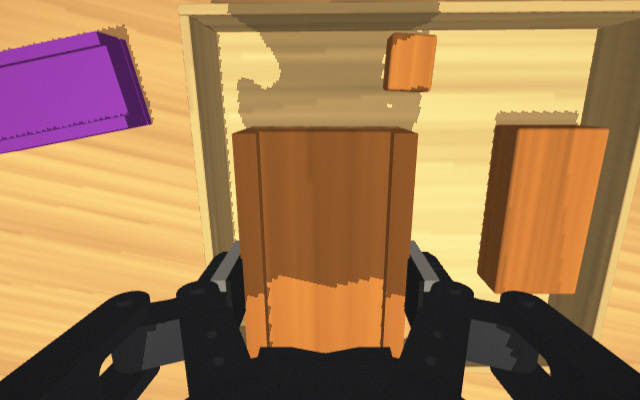

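The block is held level, seen at columns 235–418, and the offcuts stay in the box. The panel face is at z≈0.072, with the seam through (0.577, 0.2205) at -1.4°. Carrying the block to the free end.

```bash
for i in 1; do python3 -m pendant '[{"travel":[0,0.25,0],"rot":[0,0,0],"fingers":-1},{"travel":[-0.05,0.6,0],"rot":[0,0,0],"fingers":-1},{"travel":[-0.13,1,0],"rot":[0,0,0],"fingers":-1}]'; done
python3 -m pendant '[{"travel":[-0.05,0.4,0],"rot":[0,0,0],"fingers":-1},{"travel":[-0.1,0.8,0],"rot":[0,0,0],"fingers":-1},{"travel":[-0.13,1,0],"rot":[0,0,0],"fingers":-1}]'
python3 -m pendant '[{"travel":[-0.05,0.4,0],"rot":[0,0,0],"fingers":-1},{"travel":[-0.1,0.8,0],"rot":[0,0,0],"fingers":-1},{"travel":[-0.13,1,0],"rot":[0,0,0],"fingers":-1}]'
python3 -m pendant '[{"travel":[-0.05,0.4,0],"rot":[0,0,0.1],"fingers":-1},{"travel":[-0.1,0.7,0],"rot":[0,0,0.2],"fingers":-1},{"travel":[-0.13,0.9,0],"rot":[0,0,0.245],"fingers":-1},{"travel":[-0.13,1,0],"rot":[0,0,0.245],"fingers":-1},{"travel":[-0.13,1,0],"rot":[0,0,0.245],"fingers":-1},{"travel":[-0.13,1,0],"rot":[0,0,0.245],"fingers":-1}]'
python3 - <<'E'
from h import *
s=env.get_state(); q=s["orientation"]; M=R.from_quat([q[1],q[2],q[3],q[0]]).as_matrix()
print("yaw y",np.degrees(np.arctan2(M[1,1],M[0,1])),M[:,2].round(4),np.round(s["wrist_force"],2))
print("to start",toolmove(np.r_[.482,.223,.110]-s["tcp_pos"],s).round(3))
p,d=env.read_camera("wrist"); W=cloud("wrist",d,s); cv2.imwrite("pics/w4.png",p)
for r in env.outline_of("wrist","sanding_block")[:1]:
    P=W[r["mask"]]; P=P[np.isfinite(P[:,0])]; z=np.percentile(P[:,2],80); T=P[abs(P[:,2]-z)<.009]
    print(r["xy"],np.percentile(P[:,2],[5,50,80,97]).round(4),*rect(T))
for r in env.outline_of("wrist","panel")[:1]:
    P=W[r["mask"]]; P=P[np.isfinite(P[:,0])]; zz=np.histogram(P[:,2],np.arange(.06,.1,.001)); print(zz[0],P[abs(P[:,2]-.073)<.003].mean(0),np.median(P[abs(P[:,2]-.073)<.003][:,2]))
E
```

```text
clock: 9.85
tcp_pos: [0.5211, -0.1486, 0.1518]
orientation: [-0.0, -0.114, 0.993, 0.0]
wrist_force: [1.1, 1.1, -2.0]
finger_gap: 0.0607
grip_force: 68.5
clock: 10.15
tcp_pos: [0.5077, -0.0251, 0.152]
orientation: [-0.001, -0.117, 0.993, 0.001]
wrist_force: [1.3, -0.0, -1.8]
finger_gap: 0.0607
grip_force: 68.5
clock: 10.45
tcp_pos: [0.4955, 0.095, 0.1521]
orientation: [-0.0, -0.117, 0.993, 0.001]
wrist_force: [0.1, 0.0, -2.0]
finger_gap: 0.0606
grip_force: 68.5
clock: 11.05
tcp_pos: [0.4842, 0.2115, 0.1522]
orientation: [-0.0, 0.012, 1.0, -0.0]
wrist_force: [0.5, -0.7, -1.3]
finger_gap: 0.0607
grip_force: 68.5
yaw y 88.64008887658848 [-5.e-04 -7.e-04 -1.e+00] [ 0.52 -0.73 -1.32]
to start [0.021 0.095 0.352]
[323.7, 232.2] [0.1526 0.1539 0.1592 0.1603] [472.8 212.7] [62.5 91.7] 88.62
[   1    0    0    0    0    0    0    0    0   25 1270 8575 8160 1065
   23    0    0    0    0    0    0    0    0    0    0    0    0    0
    0    0    0    0    0    0    0    0    0    0    0    0] [0.45186452 0.23992021 0.07197779] 0.07197435329257226
```

View pics/w4.png

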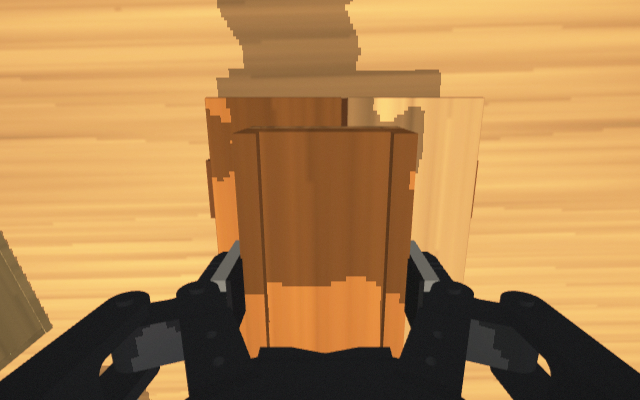

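The seam's free end is at pixel (345,97) in the wrist view, with the block lengthwise above it. By this view contact should come at TCP z ≈ 0.098.

```bash
python3 - <<'E'
from h import *
s=env.get_state(); f,cx,cy,T=model("wrist",s)
for uv,z in(((345,98),.072),((325,130),.1600)):
    r=T[:3,:3]@np.r_[(uv[0]-cx)/f,(uv[1]-cy)/f,1]; t=(z-T[2,3])/r[2]; print((T[:3,3]+t*r).round(4))
E
python3 -m pendant '[{"travel":[0.01,0.05,0.1],"rot":[0,0,0],"fingers":-1},{"travel":[0.02,0.09,0.25],"rot":[0,0,0],"fingers":-1},{"travel":[0.02,0.09,0.37],"rot":[0,0,0],"fingers":-1},{"travel":[0.02,0.09,0.39],"rot":[0,0,0],"fingers":-1},{"travel":[0.02,0.09,0.39],"rot":[0,0,0],"fingers":-1},{"travel":[0.02,0.09,0.39],"rot":[0,0,0],"fingers":-1},{"travel":[0.02,0.09,0.39],"rot":[0,0,0],"fingers":-1}]'
```

```text
[0.4161 0.2254 0.072 ]
[0.4266 0.2136 0.16  ]
clock: 11.9
tcp_pos: [0.4829, 0.2232, 0.1065]
orientation: [0.001, 0.012, 1.0, 0.0]
wrist_force: [-0.3, -0.1, -1.5]
finger_gap: 0.0607
grip_force: 68.5
```

```bash
python3 -m pendant '[{"travel":[0,0,0.02],"rot":[0,0,0],"fingers":-1},{"travel":[0,0,0.04],"rot":[0,0,0],"fingers":-1},{"travel":[0,0,0.05],"rot":[0,0,0],"fingers":-1},{"travel":[0,0,0.05],"rot":[0,0,0],"fingers":-1}]'
python3 -m pendant '[{"travel":[0,0,0.006],"rot":[0,0,0],"fingers":-1},{"travel":[0,0,0.006],"rot":[0,0,0],"fingers":-1},{"travel":[0,0,0.006],"rot":[0,0,0],"fingers":-1}]'
python3 -m pendant '[{"travel":[0,0,0.006],"rot":[0,0,0],"fingers":-1},{"travel":[0,0,0.006],"rot":[0,0,0],"fingers":-1},{"travel":[0,0,0.006],"rot":[0,0,0],"fingers":-1}]' | egrep 'tcp|wrist'
```

```text
clock: 12.3
tcp_pos: [0.482, 0.223, 0.0994]
orientation: [-0.0, 0.012, 1.0, -0.0]
wrist_force: [0.1, 0.3, -1.9]
finger_gap: 0.0608
grip_force: 68.5
clock: 12.6
tcp_pos: [0.4823, 0.2231, 0.099]
orientation: [0.0, 0.012, 1.0, 0.0]
wrist_force: [-0.0, 0.5, -1.6]
finger_gap: 0.0609
grip_force: 68.5
tcp_pos: [0.4824, 0.2231, 0.0985]
wrist_force: [0.3, -0.0, 0.8]
```

```bash
python3 -m pendant '[{"travel":[0,0,0.003],"rot":[0,0,0],"fingers":-1},{"travel":[0,0,0.004],"rot":[0,0,0],"fingers":-1},{"travel":[0,0,0.004],"rot":[0,0,0],"fingers":-1},{"travel":[0,0,0.004],"rot":[0,0,0],"fingers":-1}]' | egrep 'tcp|wrist'
```

```text
tcp_pos: [0.4824, 0.2231, 0.0981]
wrist_force: [-1.7, -0.5, 4.6]
```

```bash
python3 -m pendant '[{"travel":[0,0,0.003],"rot":[0,0,0],"fingers":-1},{"travel":[0,0,0.003],"rot":[0,0,0],"fingers":-1},{"travel":[0,0,0.003],"rot":[0,0,0],"fingers":-1},{"travel":[0,0,0.003],"rot":[0,0,0],"fingers":-1},{"travel":[0,0,0.003],"rot":[0,0,0],"fingers":-1}]' | egrep 'tcp|wrist'
python3 - <<'E'
from h import *
s=env.get_state(); print(s["clock"],np.round(s["wrist_force"],2))
E
```

```text
tcp_pos: [0.4824, 0.2231, 0.0979]
wrist_force: [-2.5, 0.1, 7.4]
13.8 [-2.47  0.07  7.41]
```

```bash
python3 -m pendant '[{"travel":[-0.01,0,0],"rot":[0,0,0],"fingers":-1},{"travel":[-0.025,0,0],"rot":[0,0,0],"fingers":-1},{"travel":[-0.04,0,0],"rot":[0,0,0],"fingers":-1},{"travel":[-0.06,0,0],"rot":[0,0,0],"fingers":-1},{"travel":[-0.08,0,0],"rot":[0,0,0],"fingers":-1},{"travel":[-0.1,0,0],"rot":[0,0,0],"fingers":-1}]' | egrep 'tcp|wrist'
```

```text
tcp_pos: [0.493, 0.2229, 0.0978]
wrist_force: [-5.3, 1.0, 8.1]
```

```bash
python3 -m pendant '[{"travel":[-0.02,0,0],"rot":[0,0,0],"fingers":-1},{"travel":[-0.04,0,0],"rot":[0,0,0],"fingers":-1},{"travel":[-0.06,0,0],"rot":[0,0,0],"fingers":-1},{"travel":[-0.08,0,0],"rot":[0,0,0],"fingers":-1},{"travel":[-0.1,0,0],"rot":[0,0,0],"fingers":-1},{"travel":[-0.12,0,0],"rot":[0,0,0],"fingers":-1},{"travel":[-0.14,0,0],"rot":[0,0,0],"fingers":-1},{"travel":[-0.16,0,0],"rot":[0,0,0],"fingers":-1}]' | egrep 'tcp|wrist'
```

```text
tcp_pos: [0.5123, 0.2225, 0.0978]
wrist_force: [-6.1, 0.9, 8.7]
```

```bash
python3 -m pendant '[{"travel":[-0.02,0,0],"rot":[0,0,0],"fingers":-1},{"travel":[-0.04,0,0],"rot":[0,0,0],"fingers":-1},{"travel":[-0.06,0,0],"rot":[0,0,0],"fingers":-1},{"travel":[-0.08,0,0],"rot":[0,0,0],"fingers":-1},{"travel":[-0.1,0,0],"rot":[0,0,0],"fingers":-1},{"travel":[-0.12,0,0],"rot":[0,0,0],"fingers":-1},{"travel":[-0.14,0,0],"rot":[0,0,0],"fingers":-1},{"travel":[-0.16,0,0],"rot":[0,0,0],"fingers":-1},{"travel":[-0.18,0,0],"rot":[0,0,0],"fingers":-1},{"travel":[-0.2,0,0],"rot":[0,0,0],"fingers":-1}]' | egrep 'tcp|wrist'
```

```text
tcp_pos: [0.5363, 0.2219, 0.0978]
wrist_force: [-5.7, 0.3, 9.4]
```

```bash
python3 -m pendant '[{"travel":[-0.02,0,0],"rot":[0,0,0],"fingers":-1},{"travel":[-0.04,0,0],"rot":[0,0,0],"fingers":-1},{"travel":[-0.06,0,0],"rot":[0,0,0],"fingers":-1},{"travel":[-0.08,0,0],"rot":[0,0,0],"fingers":-1},{"travel":[-0.1,0,0],"rot":[0,0,0],"fingers":-1},{"travel":[-0.12,0,0],"rot":[0,0,0],"fingers":-1},{"travel":[-0.14,0,0],"rot":[0,0,0],"fingers":-1},{"travel":[-0.16,0,0],"rot":[0,0,0],"fingers":-1},{"travel":[-0.18,0,0],"rot":[0,0,0],"fingers":-1},{"travel":[-0.2,0,0],"rot":[0,0,0],"fingers":-1}]' | egrep 'tcp|wrist'
```

```text
tcp_pos: [0.5603, 0.2213, 0.0978]
wrist_force: [-5.6, 0.3, 7.3]
```

```bash
python3 -m pendant '[{"travel":[-0.02,0,0],"rot":[0,0,0],"fingers":-1},{"travel":[-0.04,0,0],"rot":[0,0,0],"fingers":-1},{"travel":[-0.06,0,0],"rot":[0,0,0],"fingers":-1},{"travel":[-0.08,0,0],"rot":[0,0,0],"fingers":-1},{"travel":[-0.1,0,0],"rot":[0,0,0],"fingers":-1},{"travel":[-0.12,0,0],"rot":[0,0,0],"fingers":-1},{"travel":[-0.14,0,0],"rot":[0,0,0],"fingers":-1},{"travel":[-0.16,0,0],"rot":[0,0,0],"fingers":-1},{"travel":[-0.18,0,0],"rot":[0,0,0],"fingers":-1},{"travel":[-0.2,0,0],"rot":[0,0,0],"fingers":-1}]' | egrep 'tcp|wrist'
```

```text
tcp_pos: [0.5844, 0.2208, 0.0979]
wrist_force: [-5.4, -0.1, 7.8]
```

```bash
python3 -m pendant '[{"travel":[-0.02,0,0],"rot":[0,0,0],"fingers":-1},{"travel":[-0.04,0,0],"rot":[0,0,0],"fingers":-1},{"travel":[-0.06,0,0],"rot":[0,0,0],"fingers":-1},{"travel":[-0.08,0,0],"rot":[0,0,0],"fingers":-1},{"travel":[-0.1,0,0],"rot":[0,0,0],"fingers":-1},{"travel":[-0.12,0,0],"rot":[0,0,0],"fingers":-1},{"travel":[-0.14,0,0],"rot":[0,0,0],"fingers":-1},{"travel":[-0.16,0,0],"rot":[0,0,0],"fingers":-1},{"travel":[-0.18,0,0],"rot":[0,0,0],"fingers":-1},{"travel":[-0.2,0,0],"rot":[0,0,0],"fingers":-1}]' | egrep 'tcp|wrist'
```

```text
tcp_pos: [0.6084, 0.2202, 0.0979]
wrist_force: [-5.4, 0.0, 7.7]
```

```bash
python3 -m pendant '[{"travel":[-0.02,0,0],"rot":[0,0,0],"fingers":-1},{"travel":[-0.04,0,0],"rot":[0,0,0],"fingers":-1},{"travel":[-0.06,0,0],"rot":[0,0,0],"fingers":-1},{"travel":[-0.08,0,0],"rot":[0,0,0],"fingers":-1},{"travel":[-0.1,0,0],"rot":[0,0,0],"fingers":-1},{"travel":[-0.12,0,0],"rot":[0,0,0],"fingers":-1},{"travel":[-0.14,0,0],"rot":[0,0,0],"fingers":-1},{"travel":[-0.16,0,0],"rot":[0,0,0],"fingers":-1},{"travel":[-0.18,0,0],"rot":[0,0,0],"fingers":-1},{"travel":[-0.2,0,0],"rot":[0,0,0],"fingers":-1}]' | egrep 'tcp|wrist'
```

```text
tcp_pos: [0.6325, 0.2196, 0.0979]
wrist_force: [-5.6, 0.9, 8.1]
```

```bash
python3 -m pendant '[{"travel":[-0.02,0,0],"rot":[0,0,0],"fingers":-1},{"travel":[-0.04,0,0],"rot":[0,0,0],"fingers":-1},{"travel":[-0.06,0,0],"rot":[0,0,0],"fingers":-1},{"travel":[-0.08,0,0],"rot":[0,0,0],"fingers":-1},{"travel":[-0.1,0,0],"rot":[0,0,0],"fingers":-1},{"travel":[-0.12,0,0],"rot":[0,0,0],"fingers":-1},{"travel":[-0.14,0,0],"rot":[0,0,0],"fingers":-1},{"travel":[-0.16,0,0],"rot":[0,0,0],"fingers":-1}]' | egrep 'tcp|wrist'
```

```text
tcp_pos: [0.6517, 0.2192, 0.0979]
wrist_force: [-4.8, 0.4, 7.8]
```

Now small steps, watching for the stop at about x = 0.664.

```bash
python3 -m pendant '[{"travel":[-0.01,0,0],"rot":[0,0,0],"fingers":-1},{"travel":[-0.02,0,0],"rot":[0,0,0],"fingers":-1},{"travel":[-0.03,0,0],"rot":[0,0,0],"fingers":-1},{"travel":[-0.04,0,0],"rot":[0,0,0],"fingers":-1},{"travel":[-0.05,0,0],"rot":[0,0,0],"fingers":-1},{"travel":[-0.06,0,0],"rot":[0,0,0],"fingers":-1},{"travel":[-0.07,0,0],"rot":[0,0,0],"fingers":-1}]' | egrep 'tcp|wrist'
python3 -m pendant '[{"travel":[-0.005,0,0],"rot":[0,0,0],"fingers":-1},{"travel":[-0.01,0,0],"rot":[0,0,0],"fingers":-1},{"travel":[-0.015,0,0],"rot":[0,0,0],"fingers":-1}]' | egrep 'tcp|wrist'
```

```text
tcp_pos: [0.6601, 0.2189, 0.0979]
wrist_force: [-4.8, -1.0, 6.5]
tcp_pos: [0.6619, 0.2189, 0.0979]
wrist_force: [-6.0, 0.1, 6.6]
```

```bash
python3 -m pendant '[{"travel":[-0.005,0,0],"rot":[0,0,0],"fingers":-1},{"travel":[-0.01,0,0],"rot":[0,0,0],"fingers":-1},{"travel":[-0.015,0,0],"rot":[0,0,0],"fingers":-1},{"travel":[-0.015,0,0],"rot":[0,0,0],"fingers":-1}]' | egrep 'tcp|wrist'
```

```text
tcp_pos: [0.662, 0.2189, 0.0979]
wrist_force: [-9.9, -0.2, 10.8]
```

```bash
python3 -m pendant '[{"travel":[0.008,0,-0.003],"rot":[0,0,0],"fingers":-1},{"travel":[0.008,0,-0.003],"rot":[0,0,0],"fingers":-1},{"travel":[0.008,0,-0.003],"rot":[0,0,0],"fingers":-1}]' | egrep 'clock|tcp|wrist'
python3 -m pendant '[{"travel":[0,0,0],"rot":[0,0,0],"fingers":-0.2},{"travel":[0,0,0],"rot":[0,0,0],"fingers":1},{"travel":[0,0,0],"rot":[0,0,0],"fingers":1},{"travel":[0,0,0],"rot":[0,0,0],"fingers":1},{"travel":[0,0,0],"rot":[0,0,0],"fingers":1},{"travel":[0,0,0],"rot":[0,0,0],"fingers":1},{"travel":[0,0,0],"rot":[0,0,0],"fingers":1}]'
python3 -m pendant '[{"travel":[0,0,-0.05],"rot":[0,0,0],"fingers":1},{"travel":[0,0,-0.15],"rot":[0,0,0],"fingers":1},{"travel":[0,0,-0.4],"rot":[0,0,0],"fingers":1},{"travel":[0,0,-0.8],"rot":[0,0,0],"fingers":1},{"travel":[0,0,-0.9],"rot":[0,0,0],"fingers":1},{"travel":[0.5,0,-0.9],"rot":[0,0,0],"fingers":1},{"travel":[0.8,0,-0.9],"rot":[0,0,0],"fingers":1},{"travel":[0.8,0,-0.9],"rot":[0,0,0],"fingers":1},{"travel":[0.8,0,-0.9],"rot":[0,0,0],"fingers":1}]'
python3 - <<'E'
from h import *
s=env.get_state(); p,d=env.read_camera("wrist"); W=cloud("wrist",d,s); cv2.imwrite("pics/w5.png",p)
for r in env.outline_of("wrist","sanding_block")[:2]:
    P=W[r["mask"]]; P=P[np.isfinite(P[:,0])]; z=np.percentile(P[:,2],80); T=P[abs(P[:,2]-z)<.009]
    print(r["conf"],r["xy"],np.percentile(P[:,2],[5,50,80,97]).round(4),*rect(T))
p,d=env.read_camera("scene"); W=cloud("scene",d)
for r in env.outline_of("scene","sanding_block")+env.outline_of("scene","plain_offcut")+env.outline_of("scene","small_offcut_a")+env.outline_of("scene","glue_bottle"):
    P=W[r["mask"]]; P=P[np.isfinite(P[:,0])]; z=np.percentile(P[:,2],80); T=P[abs(P[:,2]-z)<.009]
    print(round(r["conf"],2),np.round(r["xy"]),round(z,3),*rect(T))
E
```

```text
clock: 22.7
tcp_pos: [0.662, 0.2189, 0.098]
wrist_force: [-6.6, 0.8, 7.8]
clock: 23.4
tcp_pos: [0.6637, 0.2186, 0.0977]
orientation: [-0.0, 0.012, 1.0, 0.0]
wrist_force: [-0.3, 0.3, 0.0]
finger_gap: 0.0853
grip_force: 0.0
clock: 24.3
tcp_pos: [0.5667, 0.2212, 0.2069]
orientation: [0.001, 0.012, 1.0, 0.0]
wrist_force: [-0.1, 0.2, 0.3]
finger_gap: 0.0854
grip_force: 0.0
0.89 [326.4, 292.2] [0.0846 0.0999 0.1049 0.1065] [647.2 220.2] [62.1 87. ] 88.65
0.81 [154. 221.] 0.031 [ 511.7 -475.7] [ 66.7 111. ] 25.1
0.63 [466. 251.] 0.103 [662.3 216.7] [ 62.9 111.5] 88.44
0.82 [306. 209.] 0.042 [ 511.6 -111.8] [125.5  62.1] 13.26
0.73 [253. 134.] 0.034 [ 265.1 -249.1] [129.6  62.5] 40.43
0.62 [274. 250.] 0.036 [ 617.2 -192.2] [36. 34.] 18.07
0.61 [257. 184.] 0.03 [ 431.1 -234.9] [40.4 29.8] 9.77
0.55 [365. 288.] 0.138 [728.8   1.9] [31.  19.2] 66.5
```

View pics/w5.png

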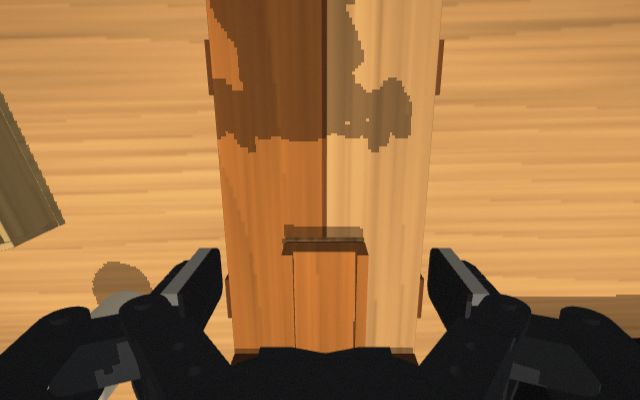

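The block lies flat at (325,250), centred on the seam (column 324). The scene camera puts its centre at panel x≈0.085, which is against the stop. The offcuts and the bottle have not moved, so I hand in.

```bash
python3 -c "
from workcell import env
print(env.hand_in())"
```

```text
the job is handed in; nothing more can be done
None
```

The sanding block was drawn off the wall, lifted out and rubbed along the seam at about 8–13 N (from the wrist force); it now lies flat against the end stop, with offcuts and glue bottle unmoved in the last camera check, and the job is handed in (no verdict was returned).

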